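# Clamp the bar to the set force

## Task

Lay the long aluminium bar right side up in the channel of the blue screw clamp and slide it gently, end first, fully home against the red stop. Then turn the crank clockwise until the orange tab pops out of the clamp's head, and stop there without over-tightening. Let go, and leave the other things on the bench where they are.

Things in the scene. Friction and masses are not known exactly. Their poses are not given: they have to be found in the camera images.
- bar: The long plain aluminium bar lying on the bench, 160 x 25 x 18 mm (x, y, z), about 0.19 kg; origin at the centre of its underside, x along its length. Either end may go in first; a drilled dark dot and a blue line near each end mark its top face.
- clamp: Blue bridge-shaped screw clamp fixed to the bench. Origin on the bench under the screw's axis; z up, +x the way the bar is slid in. Base x -75 to 45, y +-65, 12 mm thick. Two uprights (x +-15, |y| 38 to 54) carry a cross-head (x +-25, y +-58, z 85 to 130 mm). A bar that is home has its origin at clamp x = -55 mm, y = 0 +-3. Only the crank, swung that way, is above the bed at x below -26 mm.
- bed_top (a point): Point on top of the steel bed, on its centre line, at clamp x = -70 mm. The bed (clamp x -75 to 22 mm) is set 20 to 24 mm over the bench, differently each time. Two dark rails along clamp x stand on it, 31 mm apart and 8 mm high, flared at the entry end (clamp x = -80).
- stop: Red stop plate at the far end of the channel, 8 x 40 x 38 mm; the bar meets its face at clamp x = 25 mm, clamp z 12 to 50 mm. Its own origin and axes are those of the clamp. A push of more than 35 N from the bar bends it: slide in slowly.
- pad: Round black pressure pad, 26 mm across, on a steel ram on the screw axis; its underside is 56 mm above this origin. It goes down 3 mm per radian of crank and starts 7 to 16 mm above a bar in the channel. Bearing on the bar it presses with 12 N at first, growing about 24 N per radian; the tab pops somewhere from 35 to 45 N; over 55 N dents the bar.
- crank (a joint): Angle (rad) of the steel crank on top of the cross-head; grows clockwise seen from above, which lowers the pad. At angle a it points in the clamp frame to (x, y) = (sin a, cos a). Starts between 0.8 and 2.3, ends at 8.5. It stays where it is left; at its knob it takes about 3 to 5 N running free and 5 to 8 N at the set force.
- knob_mid (a point): Centre of the upright black knob on the end of the crank, 24 mm diameter and 38 mm tall, from 159 to 197 mm over the bench, 45 mm from the screw axis. It spins freely on its pin, so a gripper may keep its orientation while going round.
- tab (a joint): Position (m) of the sprung orange indicator tab: 0 in, flush with the black box on the head (the box rides down with the pad); it jumps to 0.018 when the screw's force reaches the set value and stays out.
- tab_tip (a point): Centre of the tab's orange outer face (28 x 14 mm), 106 to 111 mm (down to 90 when clamped) over the bench, 43 mm from the screw axis on the clamp's +x side when in, looking to clamp +x.
- glue: White glue bottle with red cap, 44 mm diameter, 120 mm tall; bystander; origin under its centre.
- screwdriver: Red-handled screwdriver lying on the bench; bystander; origin under it.
- tin: Small green tin, 60 mm diameter, 60 mm tall; bystander; origin under its centre.
- spool: White cone spool, 60 mm at the foot, 85 mm tall; bystander; origin under its centre.
- offcut: Short aluminium offcut, 60 x 25 x 18 mm, a bystander, not the bar; origin under its centre.
- wrench: Steel wrench lying on the bench; bystander; origin under it.
- parts_tray: Clear divided parts tray, 120 x 90 x 35 mm; bystander; origin under its centre.
Not all that is in view belongs to the job. There is more than one size of the bar; the job needs the smaller.

How it is judged:
By the outcome, as a careful person would: the job done as asked, in the order asked, and still so for the second after the job is handed in, with the robot touching nothing.
It also fails if it takes over 72 s, if anything falls off the work surface, if the arm or the gripper's body presses on something with over 40 N, if the wrist force passes 120 N, or if a joint passes its speed limit or range.

## Robot

A 6-joint arm with a two-finger parallel gripper is mounted at the origin on the work surface. World frame = base frame: x ahead of the robot, y to its left, z up, the work surface at z = 0. Lengths are in m, angles in rad, forces in N, time in s.
With the tool pointing down it reaches from about 0.375 to 0.925 m from the base axis. Payload 5.7 kg.
Tool frame: the origin (TCP) lies midway between the tips of the shut fingers; the grasp point (between the pads) lies 19 mm behind it; z points along the fingers, x is the direction in which the jaws open and shut, and the axes are right-handed (so a half turn about z gives the same grasp; the last joint's range is limited). The gripper opens to 88 mm and grips with 3 to 60 N. Pads are 20 mm wide; open, the fingers measure 115 mm over their backs; the gripper's body (75 mm by 178 mm) begins 61 mm behind the grasp point.
Start: joints at [1.044, 0.359, 1.51, -0, 1.272, -0.115], TCP at [0.24, 0.55, 0.223] pointing down, gripper open.
Joint ranges: [-2.97, 2.97], [-1.01, 2.36], [0.21, 2.38], [-0.96, 4.11], [0.2, 2.71], [-2.98, 2.98]. Speed limits (rad/s): [2.39, 2.39, 3.14, 3.14, 3.14, 3.14].

## Interface

Orientations are given as a unit quaternion [x, y, z, w].
In Python, from bench import move_ptp, servo_line, goto_joints, move_gripper, sleep, inverse_kinematics, capture, PlanningError, close_job, spot_in, silhouettes, current_clock, current_joint_pos, current_qvel, current_joint_torque, current_position, current_orientation, current_force, current_torque, current_finger_gap gives the robot as it stands. Calls block until the motion is done:
- move_ptp(position, orientation): joint-space move of the TCP to a pose.
- servo_line(position, orientation=None, rate=0.15, contact_N=None): straight line of the TCP; orientation=None keeps the orientation; rate is the mean speed in m/s. With contact_N (N) it stops when the force on the tool has changed by that much, and returns True; else False.
- goto_joints(angles): joint-space move.
- move_gripper(opening): finger opening in m; the grip force is fixed at half the most; returns when the fingers have stopped.
- sleep(seconds).
- inverse_kinematics(position, orientation): joint angles nearest the present ones, or None.
- capture(name): name is "scene" or "top" or "wrist"; returns a dict with "image" (480x640x3 uint8, blue, green, red), "range_z" (480x640 float32, m along the optical axis (not along the pixel's ray), 0 where there is no reading), "intrinsics" (3x3 intrinsics, pixels), "R" (3x3) and "t" (3): a world point X has camera coordinates R X + t. Camera axes: x right, y down, z forward; pixel columns grow to the right and rows downward; lengths in m; the calibration is good to about 2 mm. A picture is of the moment at which its call begins.
A pose or a line that the arm cannot do raises PlanningError and nothing moves.
- close_job(): hands the job in, once; it reports no verdict.
Trained networks look in the newest picture that a camera, given by its name, has taken for a name from the list of things; names that differ only in an ending like _2 or _b are one class to them, and where a whole thing is asked for, a point or a joint stands for the part that bears it (a point fixed in the world has none). Each returns a list of dicts, best first, with "conf" (0 to 1); they miss things now and then, are a little off and sometimes report something else, mostly with a low value. They report only what shows in the picture. A call takes as long as a camera call. They do not tell look-alikes from the thing itself.
- spot_in(camera, query): "xy" ([column, row] in pixels, amid what is visible of it).
- silhouettes(camera, query): "region" (480x640 bool, what is visible of it) and "xy" ([column, row] in pixels, amid what is visible of it).
Readings, each from a call of its own:
- current_clock(): time.
- current_joint_pos(): joint angles.
- current_qvel(): joint speeds.
- current_joint_torque(): joint torques, N m.
- current_position(): TCP position.
- current_orientation(): TCP orientation.
- current_force(): force on the tool from outside, world axes, zero at the start.
- current_torque(): the same for the moment, N m.
- current_finger_gap(): finger opening in m.
Only numpy, scipy, OpenCV 4.12 (cv2) and the standard library are available. Lean on these libraries where they do the work, as an engineer would, in place of code of your own. Each camera call takes 0.05 s, during which the arm holds its last target. There are 200 camera calls.

## Working session

There is one attempt and no reset: what is moved stays moved. The work goes in short steps, each a Python script; the robot and the scene stay as the last script left them, time stands still between calls to the robot, and variables do not carry over. Pictures are saved under pics/ and viewed, on a budget of 10 in all, crops included, one or two more only if the job needs it, and the job is handed in when it is done.

```bash
ls; mkdir -p pics; cat > h.py <<'E'
import numpy as np, cv2
from bench import *
def cloud(c):
    K=c["intrinsics"];z=c["range_z"];v,u=np.mgrid[:480,:640]
    P=np.stack([(u-K[0,2])/K[0,0]*z,(v-K[1,2])/K[1,1]*z,z],-1)
    W=(P-c["t"])@c["R"]; W[z<=0]=np.nan
    return W
def proj(c,X):
    p=c["intrinsics"]@(c["R"]@np.asarray(X,float)+c["t"]); return p[:2]/p[2]
def down(a):  # tool pointing down, jaw axis at world angle a
    from scipy.spatial.transform import Rotation as R
    return (R.from_euler('z',a)*R.from_euler('x',np.pi)).as_quat()
E
python3 - <<'E'
from h import *
for n in("top","scene"):
    c=capture(n);W=cloud(c);im=c["image"].copy();cv2.imwrite(f"pics/{n}1.png",im)
    print(n,"cam",-c["R"].T@c["t"])
    for q in("bar","clamp","stop","pad","crank","knob_mid","tab","bed_top","offcut"):
        for d in silhouettes(n,q)[:3]:
            m=d["region"];X=W[m];X=X[~np.isnan(X[:,0])]
            s="" if len(X)<5 else (np.median(X,0).round(3),X.min(0).round(3),X.max(0).round(3))
            print(q,round(d["conf"],2),np.round(d["xy"]),m.sum(),s)
print(current_clock())
E
```

```text
pics
top cam [ 0.50355828 -0.0481208   1.12269059]
bar 0.91 [263. 334.] 1173 (array([0.355, 0.1  , 0.023]), array([ 0.325, -0.002, -0.002]), array([0.383, 0.21 , 0.03 ]))
bar 0.59 [199. 271.] 667 (array([0.516, 0.267, 0.017]), array([ 0.489,  0.185, -0.005]), array([0.547, 0.349, 0.024]))
clamp 0.75 [328. 256.] 2492 (array([ 0.552, -0.062,  0.122]), array([ 0.487, -0.131, -0.004]), array([0.625, 0.005, 0.203]))
stop 0.35 [411. 190.] 488 (array([ 0.7  , -0.267,  0.059]), array([ 0.675, -0.296, -0.001]), array([ 0.729, -0.242,  0.067]))
pad 0.21 [496. 299.] 540 (array([ 0.437, -0.484,  0.006]), array([ 0.351, -0.532, -0.003]), array([ 0.515, -0.438,  0.013]))
knob_mid 0.53 [358. 246.] 107 (array([ 0.565, -0.119,  0.196]), array([ 0.554, -0.13 ,  0.165]), array([ 0.576, -0.108,  0.203]))
bed_top 0.86 [314. 256.] 404 (array([ 0.547, -0.023,  0.022]), array([ 0.515, -0.053, -0.006]), array([0.572, 0.001, 0.034]))
offcut 0.67 [393. 309.] 297 (array([ 0.413, -0.215,  0.017]), array([ 0.384, -0.246, -0.006]), array([ 0.443, -0.188,  0.023]))
scene cam [ 1.38038294 -0.5989882   0.93578723]
ba
[... 1047 characters left out ...]
 array([ 0.491, -0.134,  0.002]), array([0.624, 0.013, 0.201]))
tab 0.39 [295. 246.] 53 (array([ 0.559, -0.119,  0.11 ]), array([ 0.545, -0.123,  0.103]), array([ 0.572, -0.116,  0.118]))
bed_top 0.71 [318. 265.] 348 (array([ 0.565, -0.07 ,  0.023]), array([ 0.529, -0.101, -0.001]), array([0.58 , 0.015, 0.049]))
offcut 0.93 [224. 264.] 394 (array([ 0.416, -0.218,  0.016]), array([ 0.363, -0.245, -0.002]), array([ 0.442, -0.186,  0.025]))
offcut 0.67 [299. 224.] 508 (array([ 0.565, -0.114,  0.162]), array([ 0.496, -0.134,  0.128]), array([ 0.577, -0.062,  0.201]))
offcut 0.18 [314. 259.] 25 (array([ 0.558, -0.086,  0.059]), array([ 0.55 , -0.09 ,  0.055]), array([ 0.564, -0.08 ,  0.064]))
1.0
```

View pics/top1.png

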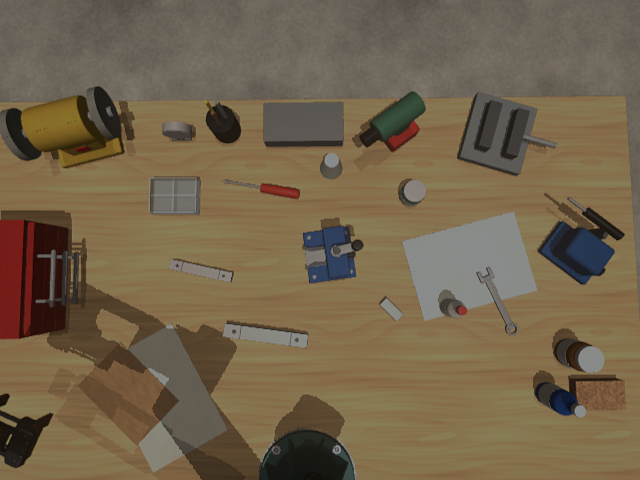

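View pics/scene1.png

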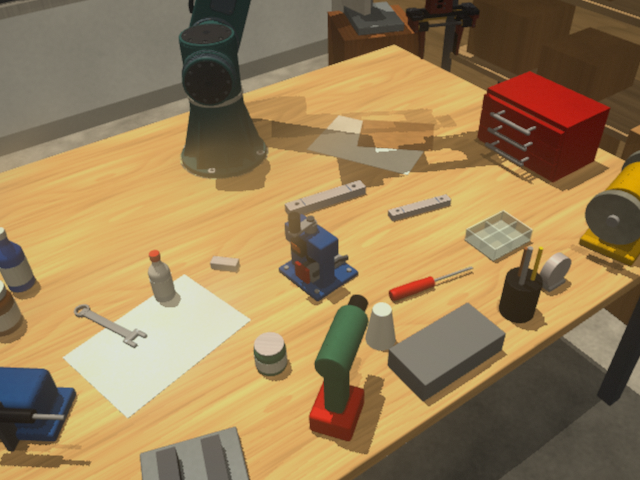

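Top view: the smaller bar is at (199,271), the larger look-alike at (263,334), and the clamp at (328,256) with its entry facing left (world +y). Next I'll fit poses from close-up wrist pictures.

```bash
python3 - <<'E'
from h import *
q=down(np.pi/2)
print(inverse_kinematics([.516,.267,.3],down(0)),inverse_kinematics([.55,.05,.33],down(0)))
move_ptp([.516,.22,.33],down(0)); 
a=capture("wrist");np.savez("pics/wa.npz",**a)
d=silhouettes("wrist","bar"); W=cloud(a)
for e in d[:2]:
    m=e["region"]&(W[...,2]>.011)&(W[...,2]<.03)
    P=W[m];r=cv2.minAreaRect(P[:,:2].astype(np.float32));print("bar",e["conf"],m.sum(),r,np.median(P[:,2]))
move_ptp([.55,.02,.36],down(0))
b=capture("wrist");np.savez("pics/wb.npz",**b)
for n in("wa","wb"):
    pass
cv2.imwrite("pics/w1.png",np.hstack([cv2.resize(x["image"],(400,300)) for x in(a,b)]))
cv2.imwrite("pics/w1.png",np.vstack([a["image"][:,:],b["image"]])[::1] if 0 else np.hstack([cv2.resize(x["image"],(400,300),interpolation=cv2.INTER_AREA) for x in(a,b)]))
W=cloud(b);print("cam",-b["R"].T@b["t"],b["R"])
for n in("clamp","bed_top","knob_mid","crank","tab"):
    for e in silhouettes("wrist",n)[:2]:
        P=W[e["region"]];print(n,e["conf"],e["xy"],np.nanmedian(P,0).round(4),np.nanmin(P,0).round(3),np.nanmax(P,0).round(3))
print(current_clock())
E
```

```text
[ 3.58632333e-01  2.71877904e-01  1.44424491e+00 -4.44089210e-16
  1.42546984e+00  3.58632333e-01] [-3.44242947e-02  2.09322769e-01  1.45669371e+00 -4.44089210e-16
  1.47557617e+00 -3.44242947e-02]
bar 0.62 2494 ((0.5147971510887146, 0.26383835077285767), (0.15981990098953247, 0.024976201355457306), 76.98931884765625) 0.01694941835300514
bar 0.58 1865 ((0.3594142198562622, 0.14532005786895752), (0.11815718561410904, 0.033488813787698746), 82.15699768066406) 0.022207041370006366
cam [0.549373   0.09314271 0.52068103] [[ 9.99999862e-01  5.12742543e-04  1.12187456e-04]
 [ 4.65564032e-04 -9.65203537e-01  2.61499362e-01]
 [ 2.42365577e-04 -2.61499273e-01 -9.65203642e-01]]
clamp 0.65 [320.4, 271.4] [ 0.5548 -0.0575  0.1095] [ 0.479 -0.231 -0.003] [0.628 0.007 0.196]
clamp 0.16 [229.0, 344.3] [ 0.4208 -0.2053  0.0161] [ 0.386 -0.232 -0.002] [0.532 0.05  0.452]
bed_top 0.62 [316.4, 238.8] [ 0.5492 -0.0329  0.0206] [ 0.515 -0.075 -0.001] [0.576 0.006 0.031]
bed_top 0.21 [319.3, 275.0] [ 0.5548 -0.0576  0.1092] [ 0.481 -0.224 -0.003] [0.621 0.006 0.196]
knob_mid 0.64 [328.6, 342.9] [ 0.5629 -0.1095  0.1783] [ 0.55  -0.23  -0.002] [0.575 0.049 0.451]
crank 0.96 [326.0, 321.3] [ 0.5581 -0.0927  0.1572] [ 0.541 -0.19  -0.002] [ 0.581 -0.062  0.196]
crank 0.74 [316.4, 237.2] [ 0.5479 -0.0329  0.0206] [ 0.514 -0.077 -0.002] [0.578 0.007 0.09 ]
3.8583
```

View pics/w1.png

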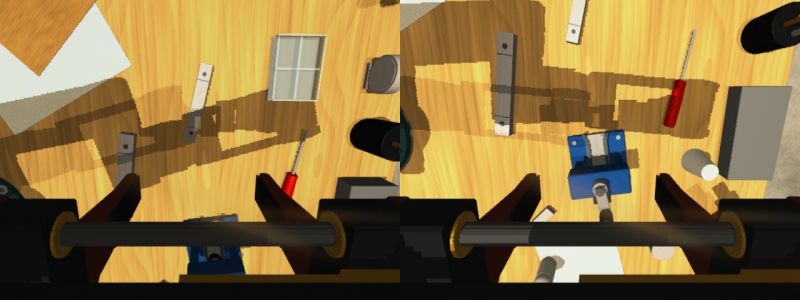

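The bar at half-scale (200,100) shows dots up. The clamp's entry faces +y, and the gripper body is wide along the jaw axis. Now I'll fit the clamp accurately.

```bash
python3 - <<'E'
from h import *
a=np.load("pics/wa.npz");b=np.load("pics/wb.npz")
ca=a["image"][85:245,260:390];cb=b["image"][190:380,230:420]
cv2.imwrite("pics/w2.png",np.hstack([cv2.resize(ca,(390,480),interpolation=cv2.INTER_CUBIC),cv2.resize(cb,(410,480))]))
def rect(P):return cv2.minAreaRect(P[:,:2].astype(np.float32))
t=capture("top")
for n,c in(("wrist",b),("top",t)):
    W=cloud(c);z=W[...,2];N=(abs(W[...,0]-.555)<.1)&(abs(W[...,1]+.065)<.09)
    hd=N&(abs(z-.13)<.004); print(n,"head",hd.sum(),rect(W[hd]),np.median(z[hd]))
    bs=N&(abs(z-.012)<.003); print("base",bs.sum(),rect(W[bs]))
    kn=N&(abs(z-.196)<.006); print("knobtop",kn.sum(),rect(W[kn]),W[kn].mean(0))
    ra=N&(abs(z-.0305)<.0025);print("rails?",ra.sum(),W[ra].mean(0) )
    bd=N&(z>.0185)&(z<.0255); print("bed",bd.sum(),np.median(W[bd],0),rect(W[bd]))
E
```

```text
wrist head 3303 ((0.55347740650177, -0.07535456120967865), (0.11378085613250732, 0.04973228648304939), 7.42606258392334) 0.1287107715517423
base 2460 ((0.5491336584091187, -0.040196388959884644), (0.12943190336227417, 0.07792296260595322), 7.430586338043213)
knobtop 70 ((0.5634623169898987, -0.10998279601335526), (0.018343554809689522, 0.004903704859316349), 2.807706594467163) [ 0.56397537 -0.109477    0.19320561]
rails? 354 [ 0.54777059 -0.0350889   0.02889853]
bed 1237 [ 0.54924845 -0.03624497  0.02019476] ((0.5483668446540833, -0.03515314683318138), (0.1061084046959877, 0.07790319621562958), 7.652617931365967)
top head 888 ((0.5548408627510071, -0.07579749822616577), (0.11437411606311798, 0.04974362254142761), 7.491409778594971) 0.12954456331264264
base 485 ((0.5526753664016724, -0.061270251870155334), (0.12884505093097687, 0.11903703212738037), 7.253026485443115)
knobtop 95 ((0.5651308298110962, -0.11870508641004562), (0.021301835775375366, 0.021535784006118774), 87.22926330566406) [ 0.56497947 -0.11909604  0.19605662]
rails? 41 [ 0.54610706 -0.03949461  0.03010969]
bed 129 [ 0.54723528 -0.03824039  0.0212731 ] ((0.5397577285766602, -0.06054297089576721), (0.07484270632266998, 0.0936429351568222), 10.372343063354492)
```

View pics/w2.png

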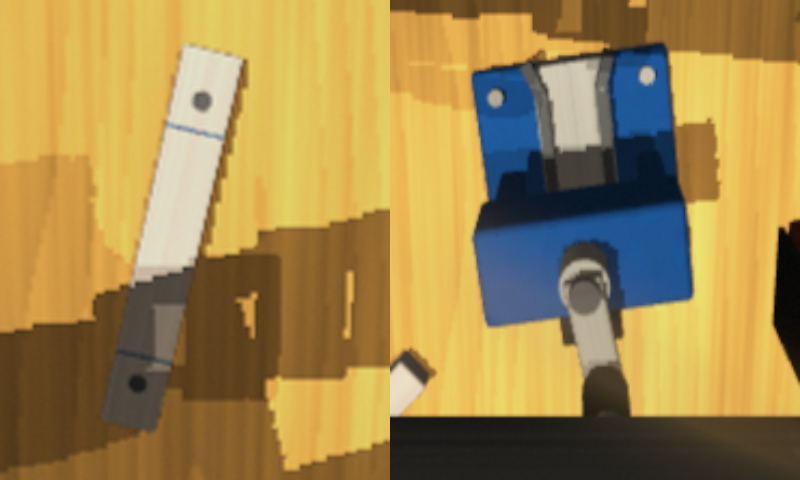

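The bar is right side up: dots and blue lines show near both ends. Clamp origin ≈ (0.554,-0.0755), insertion direction -82.6°, crank ≈ 1.45 rad. Next: pick the bar near its rear and lay it in the entry.

```bash
cat >> h.py <<'E'
O=np.array([.554,-.0755]);YA=np.radians(7.43)
X=np.array([np.sin(YA),-np.cos(YA)]);Y=np.array([np.cos(YA),np.sin(YA)])
def cl(x,y,z): return [*(O+x*X+y*Y),z]
def inv(p): d=np.asarray(p)[:2]-O; return np.array([d@X,d@Y])
QC=down(YA)
E
python3 - <<'E'
from h import *
th=np.radians(77);g=np.array([.5148,.2638])+.045*np.array([np.cos(th),np.sin(th)]);qb=down(th-np.pi/2)
move_gripper(.06)
move_ptp([*g,.09],qb)
print(servo_line([*g,.003],qb,rate=.1,contact_N=6),current_position())
move_gripper(0.0); print("gap",current_finger_gap(),current_force())
servo_line([*g,.12],qb,rate=.2)
move_ptp(cl(-.118-.045,0,.12),QC)
servo_line(cl(-.163,0,.035),QC,rate=.12)
c=capture("wrist");cv2.imwrite("pics/w3.png",c["image"]);s=capture("scene");
print("f",current_force(),"gap",current_finger_gap())
print(servo_line(cl(-.163,0,.022),QC,rate=.02,contact_N=2.5),current_position(),current_force(),current_clock())
s=capture("scene");cv2.imwrite("pics/s3.png",np.hstack([cv2.resize(s["image"][170:330,240:440],(500,400)),cv2.resize(c["image"],(300,400))]))
E
```

```text
False [0.52546752 0.30785297 0.00354074]
gap 0.024875166755122136 [-0.76097727 -0.44637134  1.74505737]
f [ 0.61210583  0.11332338 -3.21050323] gap 0.024793452539357014
True [0.53270188 0.08618813 0.02313471] [0.6647554  0.02961683 2.59936698] 10.8083
```

View pics/s3.png

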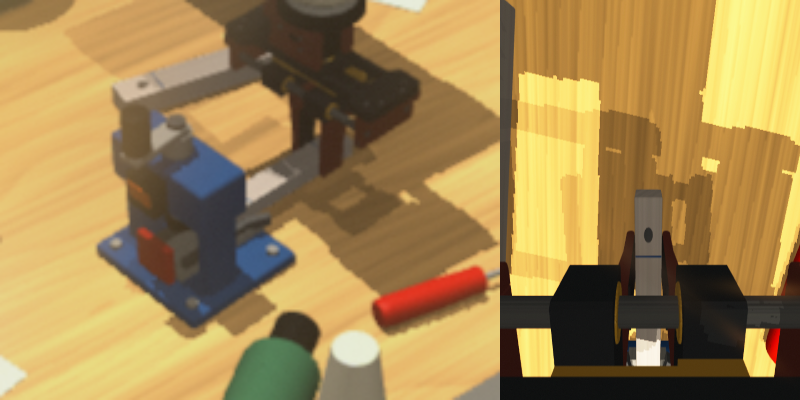

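The bar is held level, its front end on the bed between the rails. Now the slow slide to the stop.

```bash
python3 - <<'E'
from h import *
z=current_position()[2]+.0008
servo_line(cl(-.163,0,z),QC,rate=.02)
print(servo_line(cl(-.112,0,z),QC,rate=.035,contact_N=6),inv(current_position()),current_force())
print(servo_line(cl(-.090,0,z),QC,rate=.012,contact_N=5),inv(current_position()),current_force(),current_clock())
s=capture("scene");cv2.imwrite("pics/s4.png",cv2.resize(s["image"][170:330,240:440],(750,600)))
c=capture("wrist");W=cloud(c);cv2.imwrite("pics/w4.png",c["image"])
E
```

```text
False [-1.11974061e-01  7.91525170e-05] [-0.15716486  0.1261584   1.75900981]
True [-0.10032444  0.00010076] [-0.16404844 -0.44613995  3.4885092 ] 13.75
```

View pics/s4.png

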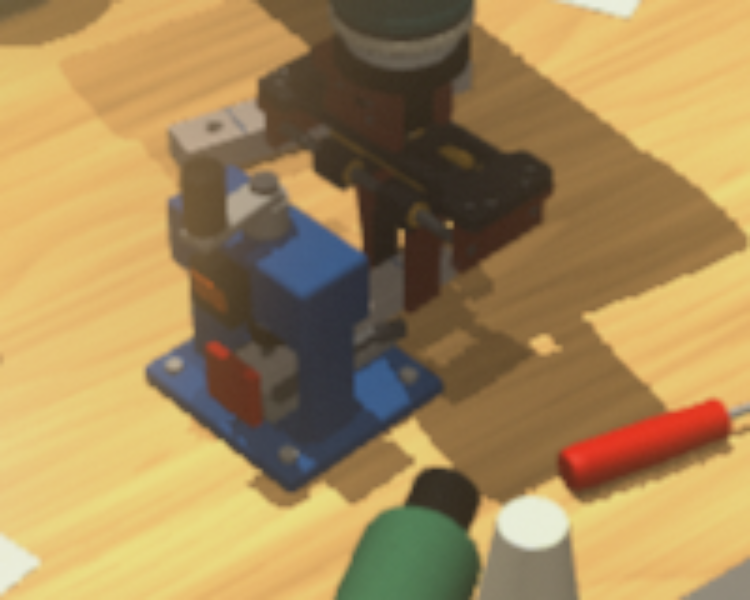

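The bar met the stop where expected (TCP -100.3 mm vs. -100). I'll release it, confirm with a light push on its rear end, then grip the knob.

```bash
cat >> h.py <<'E'
def tab():
    c=capture("scene");W=cloud(c);d=W[...,:2]-O;x=d@X;y=d@Y;z=W[...,2]
    m=(x>.036)&(x<.072)&(abs(y)<.017)&(z>.08)&(z<.117)
    return int((m&(x>.053)).sum()),int(m.sum()),c
E
python3 - <<'E'
from h import *
p=current_position()
move_gripper(.05)
servo_line(cl(-.1,0,.10),QC,rate=.2)
servo_line(cl(-.165,0,.10),QC,rate=.2); move_gripper(0.)
servo_line(cl(-.165,0,.028),QC,rate=.12)
print("push",servo_line(cl(-.13,0,.028),QC,rate=.015,contact_N=4),inv(current_position()))
servo_line(cl(-.16,0,.028),QC,rate=.1)
servo_line(cl(-.16,0,.25),QC,rate=.25); move_gripper(.05)
c=capture("wrist");W=cloud(c);d=W[...,:2]-O;x=d@X;y=d@Y;z=W[...,2]
m=(abs(y)<.025)&(x>-.17)&(x<-.06)&(z>.034)&(z<.045);print("bar top",m.sum(),x[m].min(),np.median(y[m]),y[m].min(),y[m].max(),np.median(z[m]))
n,t,c=tab();print("tab",n,t);cv2.imwrite("pics/s5.png",c["image"])
a=1.452
move_ptp(cl(.045*np.sin(a),.045*np.cos(a),.25),QC)
print("desc",servo_line(cl(.045*np.sin(a),.045*np.cos(a),.165),QC,rate=.12,contact_N=6),current_position())
move_gripper(0.);print("gap",current_finger_gap(),inv(current_position()),current_force())
n,t,c=tab();print("tab",n,t,current_clock());cv2.imwrite("pics/s6.png",cv2.resize(c["image"][120:330,200:440],(686,600)))
E
```

```text
push True [-0.14554101 -0.00022534]
bar top 1541 -0.13483232474327245 -0.0002503098003954062 -0.01222518429173486 0.012784901780390101 0.038137334213333894
tab 0 112
desc False [ 0.56564412 -0.11890272  0.16561457]
gap 0.023351601592832838 [0.0447748  0.00494046] [-2.94793887 -0.73566167  4.4645049 ]
tab 0 109 23.0167
```

View pics/s6.png

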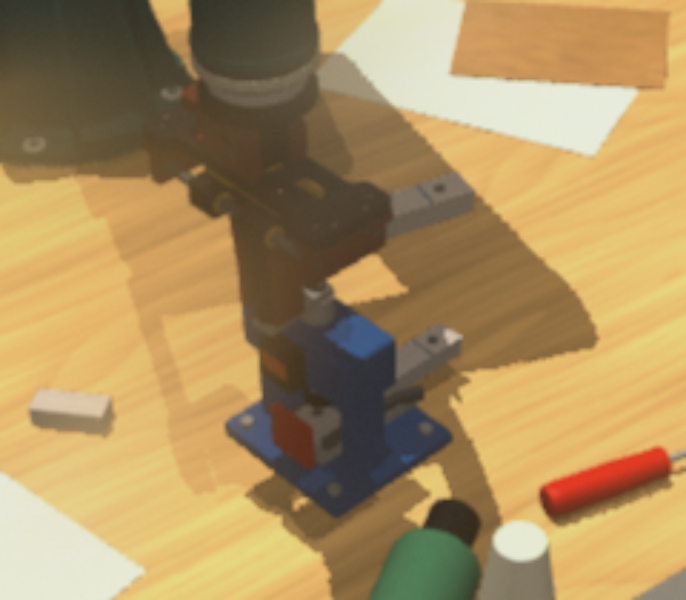

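The bar is home: rear end at -134.8 mm, centred, top face up. The knob is gripped and the tab is in view. Cranking the free part with monitoring.

```bash
cat >> h.py <<'E'
def crank(a0,a1,step,rate,F0,lim=35,r=.045):
    n=int(np.ceil((a1-a0)/step-1e-9))
    for a in np.linspace(a0,a1,n+1)[1:]:
        servo_line(cl(r*np.sin(a),r*np.cos(a),.165),QC,rate=rate)
        F=current_force()-F0; e=np.sin(a)*X+np.cos(a)*Y; t=np.cos(a)*X-np.sin(a)*Y
        k,m,c=tab()
        print(f"a {a:.3f} rad {F[:2]@e:.1f} tan {F[:2]@t:.1f} z {F[2]:.1f} tab {k} {m} t {current_clock():.2f}",flush=True)
        if k>8: print("POPPED?");break
        if np.linalg.norm(F)>lim: print("FORCE");break
    return a,c
E
python3 - <<'E'
from h import *
np.save("F0.npy",current_force())
a,c=crank(1.452,3.65,.2,.06,current_force())
cv2.imwrite("pics/s7.png",c["image"]);print(current_finger_gap())
E
```

```text
a 1.652 rad -0.3 tan -5.0 z -2.8 tab 0 114 t 23.37
a 1.852 rad -0.1 tan -3.5 z -0.6 tab 0 116 t 23.72
a 2.051 rad 0.4 tan -3.6 z 0.2 tab 0 119 t 24.07
a 2.251 rad -0.4 tan -4.7 z 0.8 tab 0 123 t 24.42
a 2.451 rad -0.7 tan -3.6 z 1.4 tab 0 127 t 24.77
a 2.651 rad -2.1 tan -3.8 z 2.4 tab 0 131 t 25.12
a 2.851 rad -2.3 tan -1.7 z 2.5 tab 0 132 t 25.47
a 3.051 rad -2.5 tan -2.4 z 3.2 tab 0 132 t 25.82
a 3.250 rad -2.5 tan -1.5 z 2.6 tab 0 143 t 26.17
a 3.450 rad -2.8 tan -0.7 z 2.4 tab 0 144 t 26.52
a 3.650 rad -3.0 tan -0.2 z 2.5 tab 0 147 t 26.87
0.02387061753611003
```

```bash
python3 - <<'E'
from h import *
a,c=crank(3.65,5.05,.1,.05,np.zeros(3))
cv2.imwrite("pics/s8.png",cv2.resize(c["image"][120:330,200:440],(686,600)));print(current_finger_gap(),a)
E
```

```text
a 3.750 rad -0.2 tan -1.4 z 9.6 tab 0 153 t 27.17
a 3.850 rad -1.2 tan -1.8 z 8.9 tab 0 160 t 27.47
a 3.950 rad -0.6 tan -1.5 z 8.6 tab 0 158 t 27.77
a 4.050 rad -0.5 tan -2.5 z 8.2 tab 0 165 t 28.07
a 4.150 rad -1.2 tan -2.6 z 9.3 tab 0 166 t 28.37
a 4.250 rad -1.3 tan -2.0 z 8.6 tab 0 163 t 28.67
a 4.350 rad -1.3 tan -2.0 z 9.7 tab 0 173 t 28.97
a 4.450 rad -1.4 tan -2.1 z 10.1 tab 0 168 t 29.27
a 4.550 rad -1.0 tan -3.2 z 10.1 tab 0 175 t 29.57
a 4.650 rad -1.6 tan -3.0 z 10.0 tab 0 178 t 29.87
a 4.750 rad -1.4 tan -3.0 z 10.0 tab 0 171 t 30.17
a 4.850 rad -1.5 tan -2.3 z 10.9 tab 0 169 t 30.47
a 4.950 rad -1.1 tan -1.9 z 10.5 tab 0 167 t 30.77
a 5.050 rad -1.6 tan -2.3 z 9.4 tab 0 167 t 31.07
0.023704372101988964 5.05
```

View pics/s8.png

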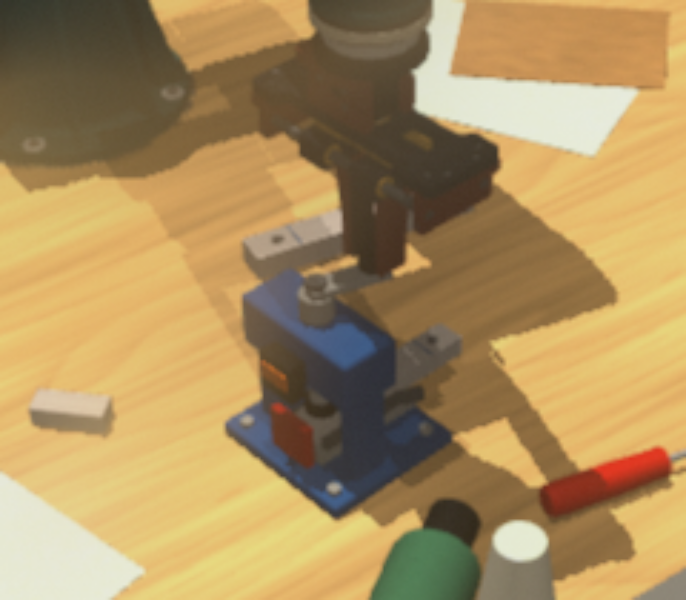

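The crank follows and the pad is nearly on the bar. The tab is still in. Continuing.

```bash
python3 - <<'E'
from h import *
a,c=crank(5.05,6.25,.08,.04,np.zeros(3))
cv2.imwrite("pics/s9.png",cv2.resize(c["image"][120:330,200:440],(686,600)));print(current_finger_gap(),a)
E
```

```text
a 5.130 rad -1.2 tan -2.9 z 10.5 tab 0 168 t 31.37
a 5.210 rad -2.0 tan -2.3 z 10.1 tab 0 173 t 31.67
a 5.290 rad -1.9 tan -3.1 z 10.8 tab 0 172 t 31.97
a 5.370 rad -1.0 tan -2.9 z 11.6 tab 0 170 t 32.27
a 5.450 rad -0.2 tan -3.3 z 10.6 tab 0 180 t 32.57
a 5.530 rad -0.8 tan -2.2 z 10.9 tab 0 172 t 32.87
a 5.610 rad -0.5 tan -2.3 z 10.7 tab 0 170 t 33.17
a 5.690 rad -0.6 tan -2.9 z 11.3 tab 0 175 t 33.47
a 5.770 rad -0.3 tan -4.0 z 10.5 tab 0 168 t 33.77
a 5.850 rad -0.7 tan -3.4 z 9.8 tab 0 169 t 34.07
a 5.930 rad -0.3 tan -3.4 z 10.6 tab 0 165 t 34.37
a 6.010 rad 0.4 tan -5.6 z 10.0 tab 0 162 t 34.67
a 6.090 rad 0.5 tan -4.3 z 9.5 tab 0 162 t 34.97
a 6.170 rad 0.2 tan -4.6 z 9.4 tab 0 166 t 35.27
a 6.250 rad 0.3 tan -4.9 z 9.2 tab 0 154 t 35.57
0.02379435693551035 6.25
```

View pics/s9.png

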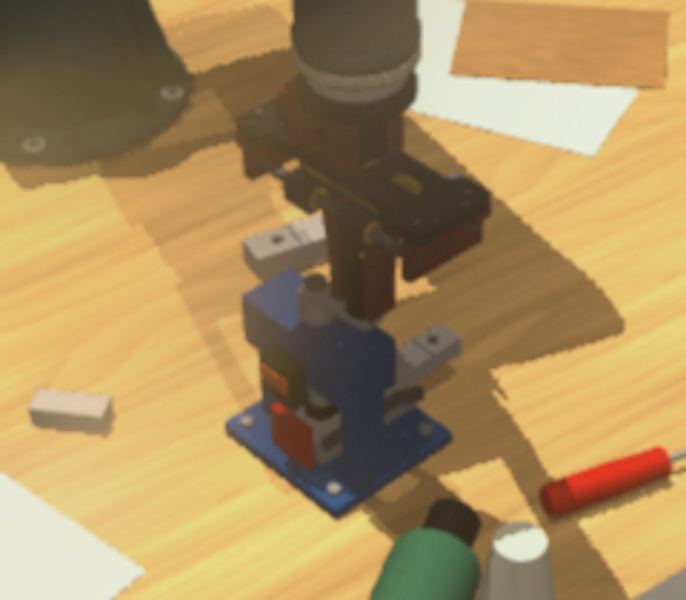

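The tab is still flush (at (275,378) in the crop) and clearly visible. The pad is at the bar, and the crank load is rising. Going on in fine steps.

```bash
python3 - <<'E'
from h import *
a,c=crank(6.25,7.35,.055,.03,np.zeros(3))
cv2.imwrite("pics/s10.png",cv2.resize(c["image"][120:330,200:440],(686,600)));print(current_finger_gap(),a)
E
```

```text
a 6.305 rad 0.2 tan -5.1 z 9.7 tab 0 163 t 35.87
a 6.360 rad -0.5 tan -5.2 z 8.5 tab 0 158 t 36.17
a 6.415 rad 0.9 tan -5.5 z 8.5 tab 0 158 t 36.47
a 6.470 rad 0.9 tan -5.7 z 8.4 tab 0 157 t 36.77
a 6.525 rad 0.9 tan -6.0 z 8.7 tab 0 155 t 37.07
a 6.580 rad 0.9 tan -5.8 z 6.5 tab 0 153 t 37.37
a 6.635 rad 0.6 tan -5.9 z 7.5 tab 0 157 t 37.67
a 6.690 rad -0.1 tan -6.6 z 7.9 tab 0 156 t 37.97
a 6.745 rad 0.6 tan -6.2 z 7.4 tab 90 248 t 38.27
POPPED?
0.023423719064655367 6.745
```

View pics/s10.png

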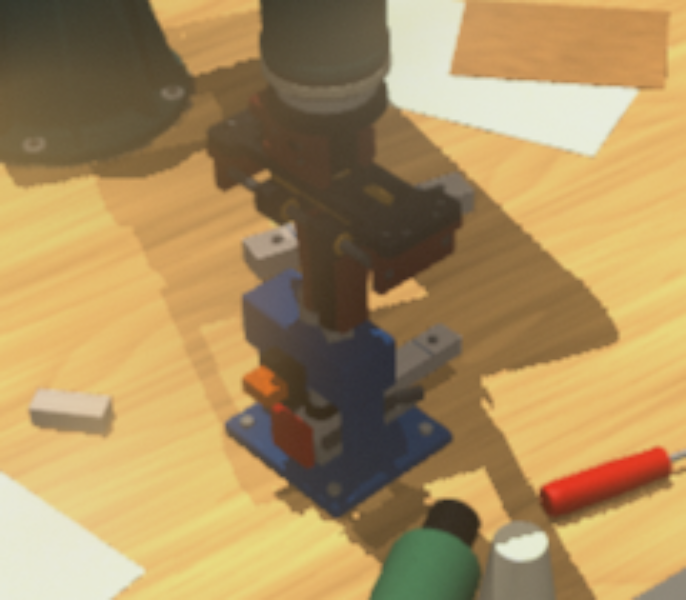

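The tab has popped out ((265,383) in the crop). I'll release, retreat, check and hand in.

```bash
python3 - <<'E'
from h import *
p=current_position()
move_gripper(.05); servo_line([p[0],p[1],.30],None,rate=.15)
move_ptp(cl(-.17,0,.36),QC)
sleep(.5)
n,t,c=tab();print("tab",n,t)
c=capture("wrist");W=cloud(c);d=W[...,:2]-O;x=d@X;y=d@Y;z=W[...,2]
m=(abs(y)<.025)&(x>-.17)&(x<-.06)&(z>.034)&(z<.045);print("bar",m.sum(),x[m].min(),y[m].min(),y[m].max())
k=(abs(z-.196)<.006)&(np.hypot(x,y)<.07);k&=np.isfinite(z);print("knob a",np.arctan2(x[k].mean(),y[k].mean())%(2*np.pi)+2*np.pi,k.sum(),"gap",current_finger_gap(),current_force(),current_clock())
close_job()
E
```

```text
tab 93 250
bar 944 -0.13451893220507577 -0.011485288371161449 0.012326958313524372
knob a 6.698891625638583 310 gap 0.04999951789178897 [-0.47374582 -0.41837013  0.38485879] 41.35
the job is handed in; nothing more can be done
```

The job is done and handed in at about 41 s of the 72 s allowed.

- **Bar:** I picked the smaller bar, right side up, laid it in the channel and slid it slowly until it touched the stop. A light 4 N push on its rear end confirmed it was home. The last check put its rear end at clamp x = -134.5 mm (-135 is home), centred to under 1 mm.
- **Crank:** I turned it clockwise from about 1.45 to 6.75 rad, in 0.055 rad steps near the end, and stopped at the step where the camera saw the tab pop. By the clamp's stated stiffness that step adds at most 1–2 N past the set force.
- **Last checks:** With the gripper open and withdrawn, the tab was still out and the crank had stayed at about 6.7 rad. No checks failed or disagreed.
- **Other items:** I did not touch any of them, but I did not measure their positions again at the end.

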